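# Fill the boot-drying tube through the swing funnel

## Task

Fill the clear boot-drying tube with the five ceramic drying balls: swing the stand's funnel round until you feel it come up against its stop over the tube, then take the scoop by its handle and pour all five balls through the funnel, watching that each one drops down into the tube. Stand the empty scoop upright on the bench again, leave the funnel over the tube and leave the other things on the bench where they are.

Things in the scene. Friction and masses are not known exactly. Their poses are not given: they have to be found in the camera images.
- stand: Filling stand, fixed to the bench: a plywood base 220 x 90 x 12 mm, a clear upright tube held in a steel clip and a steel post, 16 mm thick and 202 mm high. Origin at bench level on the tube's axis; z up; the post stands 120 mm from the tube's axis along +x. The base reaches from x = -50 to +170 mm. It may be on the robot's left or right, the scoop on the other side.
- tube_mouth (a point): Centre of the tube's open top, 120 mm above the bench. Tube 42 mm outside, 36 mm inside, inner floor 16 mm above the bench. All five balls fit in below the mouth; a ball is in when its centre is below the mouth.
- post_top (a point): Top of the post, 202 mm above the bench; the funnel's vertical swing axis is the post's axis.
- funnel_rim (a point): Centre of the wide mouth of the steel funnel, 194 mm above the bench, 120 mm from the swing axis. Mouth 120 mm outside, about 113 mm inside, wall 3 mm; the cone closes at about 57 degrees to a spout 36 mm inside. The arm to the post is 14 mm wide, 126 to 134 mm above the bench.
- funnel: The swinging funnel with its arm; origin at bench level on the post's axis, the funnel along its -x. It starts swung 0.4 to 1.0 rad away to the stand's +y side (1.2 at most); seen from above it turns counter-clockwise to the tube, where a fixed stop ends its travel exactly over the tube. About 2 N at the rim moves it; it stays where left. Push it at the rim or arm.
- funnel_spout (a point): Centre of the funnel's lower opening, 124 mm above the bench, 70 mm straight below funnel_rim; it hangs 4 mm above the tube's mouth when the funnel is over the tube.
- scoop: Loose aluminium scoop with a wooden handle, about 0.2 kg, standing level on the bench. Origin at its underside, z up, open nose towards +x. Reaches 62 mm behind and 50 mm ahead of the origin; 36 mm wide, 30 inside; back wall 60 mm high, side walls 37 mm over the floor. It stands on its back edge and a cross foot 12 mm ahead of the origin. Its floor climbs 17 degrees to the nose, so that balls stay at the back while it is level.
- scoop_grip (a point): Middle of the handle bar, 108 mm above the scoop's underside and 15 mm behind its origin. The bar lies along the scoop's x axis over the scoop: 80 mm long (from 47 mm behind to 33 mm ahead of this point), 16 mm wide, 18 mm high, with 38 mm free height beneath it; a stem at its back end joins it to the back wall. Pinch the bar across its 16 mm.
- scoop_lip (a point): Middle of the front edge of the scoop's floor, over which the balls leave: 50 mm ahead of and 34 mm above the scoop's origin. They start to roll out when the nose is tipped down some 20 degrees; 45 to 50 empties it surely.
- ball0: White glazed ceramic drying ball, smooth, 20 mm across, about 10 g; origin at its centre. Starts in the scoop. Balls poured all at once may bridge in the funnel's throat; poking one of them down gently from above with a fingertip frees them.
- ball1: White glazed ceramic drying ball, smooth, 20 mm across, about 10 g; origin at its centre. Starts in the scoop. Balls poured all at once may bridge in the funnel's throat; poking one of them down gently from above with a fingertip frees them.
- ball2: White glazed ceramic drying ball, smooth, 20 mm across, about 10 g; origin at its centre. Starts in the scoop. Balls poured all at once may bridge in the funnel's throat; poking one of them down gently from above with a fingertip frees them.
- ball3: White glazed ceramic drying ball, smooth, 20 mm across, about 10 g; origin at its centre. Starts in the scoop. Balls poured all at once may bridge in the funnel's throat; poking one of them down gently from above with a fingertip frees them.
- ball4: White glazed ceramic drying ball, smooth, 20 mm across, about 10 g; origin at its centre. Starts in the scoop. Balls poured all at once may bridge in the funnel's throat; poking one of them down gently from above with a fingertip frees them.
- mug: Blue ceramic mug, 92 mm high, bystander. Origin at its underside.
- opener: Steel bottle opener lying flat, 120 mm long, bystander. Origin at its underside.
- tent_peg: Aluminium tent peg lying flat, 160 mm long, bystander. Origin at its underside.
- wax_box: Green wax box with twist cap, 72 mm across and 50 mm high, bystander. Origin at its underside.
- scraper: Black boot scraper with rubber tip, 210 mm long, lying flat, bystander. Origin at its underside.
- boot_brush: Boot brush, 180 mm long, lying on its bristles, bystander. Origin at its underside.

How it is judged:
By the outcome, as a careful person would: the job done as asked, in the order asked, and still so for the second after the job is handed in, with the robot touching nothing.
It also fails if it takes over 67 s, if anything falls off the work surface, if the arm or the gripper's body presses on something with over 40 N, if the wrist force passes 120 N, or if a joint passes its speed limit or range.

## Robot

A 7-joint arm with a two-finger parallel gripper is mounted at the origin on the work surface. World frame = base frame: x ahead of the robot, y to its left, z up, the work surface at z = 0. Lengths are in m, angles in rad, forces in N, time in s.
With the tool pointing down it reaches from about 0.4 to 0.85 m from the base axis. Payload 10.4 kg.
Tool frame: the origin (TCP) lies on the front face of the gripper's body, between the roots of the fingers; the fingertips stand 73 mm ahead of it and the grasp point (between the pads) lies 54 mm ahead of it; z points along the fingers, y is the line along which they close (so a half turn about z gives the same grasp; the last joint's range is limited). The gripper opens to 85 mm and grips with 20 to 120 N. Pads are 22 mm wide; open, the fingers measure 114 mm over their backs; the gripper's body (76 mm by 85 mm) begins 54 mm behind the grasp point. The pads swing forward as they close: fully open they stand 13 mm farther back than shut.
Start: joints at [-1.189, 0.332, -0.065, 1.46, 0.022, 1.35, -0.088], TCP at [0.246, 0.575, 0.304] pointing down, gripper open.
Joint ranges: [-2.6, 2.6], [-0.5, 2.12], [-1.47, 1.34], [0.16, 2.42], [-1.27, 4.41], [0.06, 2.06], [-2.6, 2.6]. Speed limits (rad/s): [2.22, 2.22, 2.79, 2.79, 3.14, 3.14, 3.14].

## Interface

Orientations are given as a 3x3 rotation matrix whose columns are the frame's x, y, z axes.
In Python, from bench import manip, eyes gives the robot as it stands.
- The arm moves only by the tool play_rows, never from a script. Its arguments are lists of equal length, an entry for each row: "hand": the closure, from 0 (fully open) to 1 (shut); "slide": the shift along the tool's x, y, z normalised to -1 to 1, where 1 is 20 cm, a list of three; "twist": the turn, a rotation vector about the tool's x, y, z normalised to -1 to 1, where 1 is pi/2 rad, a list of three. In form: {"hand": [hand, ...], "slide": [[x, y, z], ...], "twist": [[rx, ry, rz], ...]}. A call has 1 to 10 rows; each row is the pose to reach, as a shift and turn from the pose commanded when the call began, along the tool's axes at that moment; what a row does not reach only later rows make up. A row lasts 1/12 s, in which the tool goes at most 41.7 mm and 7.16 degrees, less where a joint would pass 70% of its speed; a pose out of reach is approached as far as the arm can. A call with a number of a shift or a turn outside -1 to 1 is refused whole. A call with a gripper value outside its range is refused whole. The fingers move at their own pace and stop on an object; "grip_force" is the grip in N (left out, the last holds). Time passes only in rows, so rows that repeat a pose let the fingers close. It gives the time, the measured TCP pose, the force, the opening and the grip force at its end, in the units of the state.
- manip.read_state(): the state, without advancing time (a new reading comes with each control period).
- eyes.snapshot(name): name is "scene" or "top"; returns a dict with "image" (480x640x3 uint8, red, green, blue), "fx", "fy", "cx", "cy" (pixels), "dist_coeffs" ([k1, k2, p1, p2, k3] as OpenCV has them; the pictures are not rectified), "cam_to_world" (4x4, takes a point from camera to world coordinates). Camera axes: x right, y up, looking along -z (the intrinsics and any distortion apply to the point x, -y, -z); pixel columns grow to the right and rows downward; lengths in m; the calibration is good to about 2 mm. A picture is of the moment at which its call begins. There is no depth.
- manip.finish_job(): hands the job in; it is judged then, once.
The state is a dict: "t": time; "joint_positions": joint angles; "joint_velocities": joint speeds; "tau": joint torques, N m; "ee_pos": TCP position; "tool_rot": TCP orientation; "wrist_force": force on the tool from outside, world axes, zero at the start; "torque": the same for the moment, N m; "width": finger opening in m; "grasp_force": force on a finger pad.
Only numpy, scipy, OpenCV 4.12 (cv2) and the standard library are available. Lean on these libraries where they do the work, as an engineer would, in place of code of your own. Each camera call takes 0.05 s, during which the arm holds its last target. There are 200 camera calls.

## Working session

There is one attempt and no reset: what is moved stays moved. The work goes in short steps, Python scripts to look and compute and a tool call to move; the robot and the scene stay as the last step left them, time stands still between calls to the robot, and variables do not carry over. Pictures are saved under pics/ and viewed, at most 10 in all, crops included, and the job is handed in when it is done.

Besides the shell and the picture viewer there is one more tool, called as a command line: name --argument value ..., lists and objects as JSON in quotes. play_rows: Moves the arm, as the interface text tells. Its arguments: {"type":"object","properties":{"hand":{"type":"array","items":{"type":"number"}},"slide":{"type":"array","items":{"type":"array","items":{"type":"number"}}},"twist":{"type":"array","items":{"type":"array","items":{"type":"number"}}},"grip_force":{"type":"number"}},"required":["hand","slide","twist"]}

```bash
ls; mkdir -p pics; cat > h.py <<'E'
import numpy as np, cv2
from bench import manip, eyes
def snap(n,f):
    s=eyes.snapshot(n); cv2.imwrite('pics/'+f,cv2.cvtColor(s['image'],cv2.COLOR_RGB2BGR)); return s
def K(s): return np.array([[s['fx'],0,s['cx']],[0,s['fy'],s['cy']],[0,0,1.]])
def w(s,uv,z):
    p=cv2.undistortPoints(np.array([[uv]],float),K(s),np.array(s['dist_coeffs']))[0,0]
    T=np.array(s['cam_to_world']); d=T[:3,:3]@np.array([p[0],-p[1],-1]); o=T[:3,3]
    return o+d*(z-o[2])/d[2]
def px(s,P):
    T=np.array(s['cam_to_world']); c=(np.atleast_2d(P)-T[:3,3])@T[:3,:3]; c=c*[1,-1,-1]
    return cv2.projectPoints(c,np.zeros(3),np.zeros(3),K(s),np.array(s['dist_coeffs']))[0][:,0]
E
python3 - <<'E'
from h import *
import pickle
a=snap('top','t0.png');b=snap('scene','s0.png')
pickle.dump((a,b),open('s0.pkl','wb'))
for s in(a,b): print(np.round(s['cam_to_world'],3))
print(manip.read_state())
E
```

```text
pics
[[ 0.022  0.995 -0.099  0.448]
 [-1.     0.02  -0.018 -0.014]
 [-0.016  0.1    0.995  1.25 ]
 [ 0.     0.     0.     1.   ]]
[[-3.710e-01 -7.820e-01  5.010e-01  1.076e+00]
 [ 9.290e-01 -3.120e-01  2.010e-01  2.160e-01]
 [-1.000e-03  5.400e-01  8.420e-01  1.017e+00]
 [ 0.000e+00  0.000e+00  0.000e+00  1.000e+00]]
{'t': 0.1, 'joint_positions': array([-1.1886045 ,  0.33280894, -0.06471298,  1.46081949,  0.02162917,
        1.3499125 , -0.08854039]), 'joint_velocities': array([ 0.0015302 , -0.00214532,  0.00161419, -0.00056959, -0.00142866,
        0.00068835,  0.00182007]), 'tau': array([ 2.02560412e-03, -6.26750708e+01,  4.98207333e-02, -3.92430425e+01,
        1.65409333e-02,  6.89097171e-03,  4.10863220e-05]), 'ee_pos': array([0.24604935, 0.57427721, 0.30321339]), 'tool_rot': array([[-9.19183121e-01,  3.93830186e-01, -4.18514663e-04],
       [ 3.93830400e-01,  9.19182367e-01, -1.17974084e-03],
       [-7.99262568e-05, -1.24922167e-03, -9.99999217e-01]]), 'wrist_force': array([-0.3270217 ,  1.45087384, -0.37970277]), 'torque': array([ 0.03911284,  0.01617557, -0.04100968]), 'grasp_force': 0.0, 'width': 0.08566463379526733}
```

View pics/t0.png

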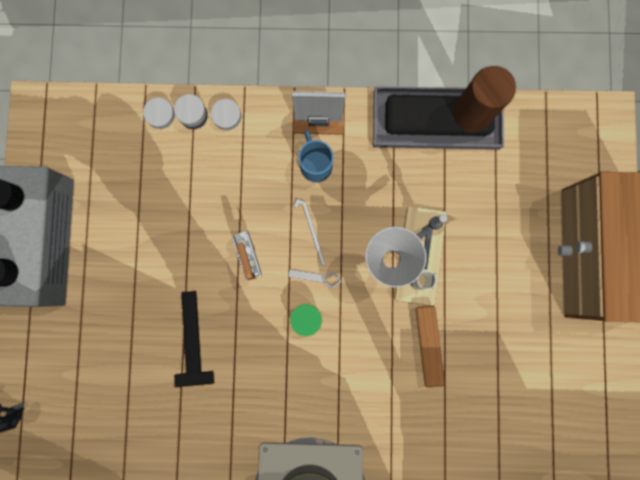

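View pics/s0.png

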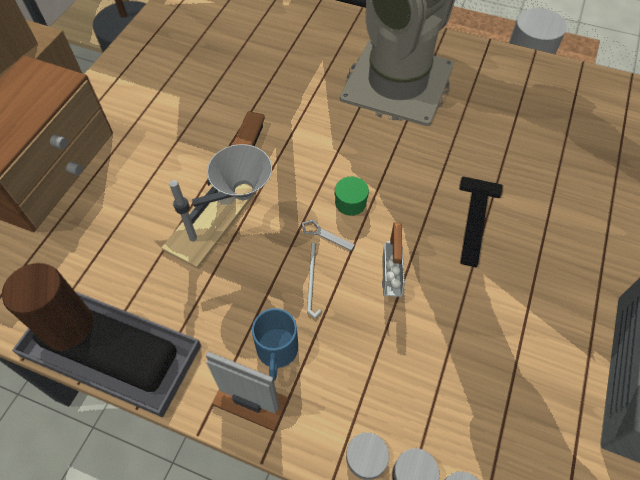

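```bash
python3 - <<'E'
from h import *
import pickle
a,b=pickle.load(open('s0.pkl','rb'))
A=a['image'][215:305,205:285];B=b['image'][210:310,360:430]
C=a['image'][200:310,355:455];D=b['image'][135:275,155:285]
r=lambda x,h:cv2.resize(x,None,fx=h,fy=h,interpolation=cv2.INTER_CUBIC)
def pad(x):
    o=np.zeros((300,400,3),np.uint8);x=x[:300,:400];o[:x.shape[0],:x.shape[1]]=x;return o
m=np.vstack([np.hstack([pad(r(A,3.3)),pad(r(B,3))]),np.hstack([pad(r(C,2.7)),pad(r(D,2.1))])])
cv2.imwrite('pics/c0.png',m[:,:,::-1])
for n,s,uv,z in [('post t',a,(442,218),.202),('post s',b,(176,183),.202),('tube t',a,(425,281),.12),('rim t',a,(396,257),.194),('rim s',b,(240,172),.194)]:
    print(n,w(s,uv,z).round(4))
E
```

```text
post t [ 0.6045 -0.2494  0.202 ]
post s [ 0.6019 -0.2454  0.202 ]
tube t [ 0.4829 -0.2322  0.12  ]
rim t [ 0.5265 -0.161   0.194 ]
rim s [ 0.5321 -0.1542  0.194 ]
```

View pics/c0.png

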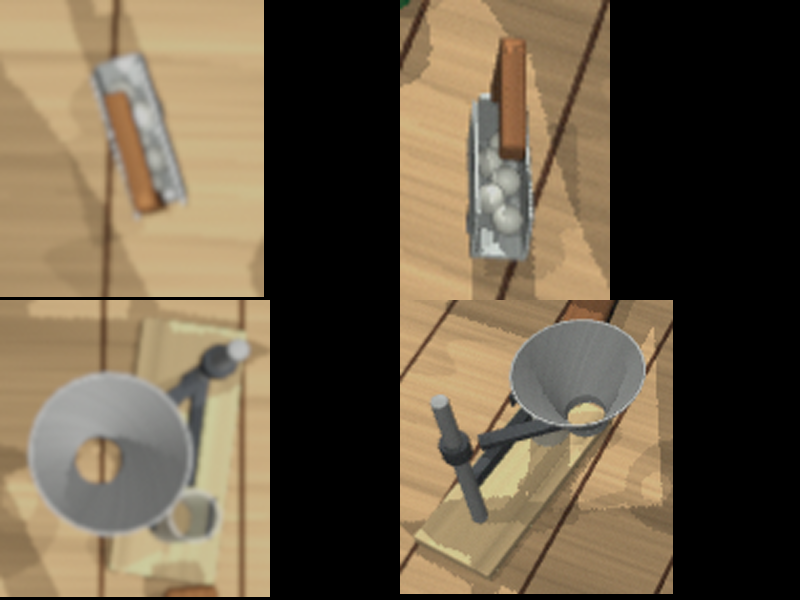

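Top view: scoop bar runs from about (249,279) to (240,243), with its nose away from the robot. The post top is at (443,218), the rim centre at (396,257) and the tube mouth at (426,279). Next I'll fit the poses from both views.

```bash
cat >> h.py <<'E'
from scipy.optimize import least_squares
from scipy.spatial.transform import Rotation as Ro
def pose2(p,L): 
    c,s=np.cos(p[2]),np.sin(p[2]); L=np.atleast_2d(L)
    return np.c_[p[0]+c*L[:,0]-s*L[:,1],p[1]+s*L[:,0]+c*L[:,1],L[:,2]]
def mv(dw=(0,0,0),R_target=None,to=None,st=None):
    "slide, twist numbers for a world shift / target"
    st=st or manip.read_state(); R=st['tool_rot']
    d=np.array(dw) if to is None else np.array(to)-st['ee_pos']
    tw=np.zeros(3) if R_target is None else Ro.from_matrix(R.T@R_target).as_rotvec()
    print('slide',(R.T@d/.2).round(3),'twist',(tw/(np.pi/2)).round(3),'shift',d.round(3))
E
python3 - <<'E'
from h import *
import pickle
a,b=pickle.load(open('s0.pkl','rb'))
def fs(p):
    P=pose2(p,[[.12,0,.202],[0,0,.12]]); ph=p[3]
    post=P[0]; an=p[2]+np.pi-ph; rim=post+[.12*np.cos(an),.12*np.sin(an),-.008]
    r=[px(a,[post,P[1],rim])-[[443.1,218.5],[426.1,279.3],[395.9,256.9]],px(b,[post,rim])-[[173.6,183.6],[240,170.7]]]
    return np.vstack(r).ravel()
q=least_squares(fs,[.483,-.232,-.12,.76]);print('stand',q.x.round(4),q.fun.round(1))
def fc(p):
    P=pose2(p,[[-.062,0,.117],[.018,0,.117]])
    return np.vstack([px(a,P)-[[249.5,279.2],[240.2,243.2]],px(b,P)-[[397.7,222.7],[397.7,260]]]).ravel()
q2=least_squares(fc,[.49,.13,.25]);print('scoop',q2.x.round(4),q2.fun.round(1),'grip',pose2(q2.x,[-.015,0,.108]).round(4))
p=q.x; post=pose2(p,[.12,0,.2])[0]
for ph in [p[3],0]:
    an=p[2]+np.pi-ph; r=np.array([np.cos(an),np.sin(an)]);t=np.array([-r[1],r[0]])
    rim=post[:2]+.12*r; print('rim',rim.round(4),'t',t.round(3),'contact',(rim-.06*t).round(4))
for n,s in (('wax',(306,320,.05)),('mug',(316,160,.09)),('opener',(315,277,0)),('peg top',(298,202,0)),('brush',(429,345,.05))): print(n,w(a,s[:2],s[2]).round(3))
E
```

```text
stand [ 0.4855 -0.2343 -0.1337  0.7409] [-0.6 -0.5 -0.1  0.5 -1.3 -0.4 -0.7 -0.4 -0.9 -1.2]
scoop [0.5384 0.1563 0.298 ] [-0.8 -0.2 -1.3 -0.5 -0.6 -0.5 -0.9 -0.8] grip [[0.5241 0.1519 0.108 ]]
rim [ 0.5275 -0.1582] t [-0.767 -0.641] contact [ 0.5735 -0.1197]
rim [ 0.4855 -0.2343] t [-0.133 -0.991] contact [ 0.4935 -0.1748]
wax [0.393 0.017 0.05 ]
mug [0.745 0.002 0.09 ]
opener [ 0.49  -0.001  0.   ]
peg top [0.666 0.043 0.   ]
brush [ 0.345 -0.255  0.05 ]
```

play_rows --hand '[1,1,1,1,1,1,1,1]' --slide '[[-0.12,-0.1,0],[-0.24,-0.19,0],[-0.37,-0.29,0],[-0.5,-0.39,0],[-0.62,-0.49,0],[-0.75,-0.59,0],[-0.87,-0.69,0],[-0.99,-0.78,0]]' --twist '[[0,0,0],[0,0,0],[0,0,0],[0,0,0],[0,0,0],[0,0,0],[0,0,0],[0,0,0]]'

```text
t: 0.77
ee_pos: [0.3671, 0.3513, 0.3037]
tool_rot: [[-0.919, 0.394, -0.0], [0.394, 0.919, -0.0], [0.0, -0.0, -1.0]]
wrist_force: [-0.0, 0.7, -0.1]
width: -0.0
grasp_force: 0.0
```

play_rows --hand '[1,1,1,1,1,1,1,1]' --slide '[[-0.12,-0.1,0],[-0.24,-0.19,0],[-0.37,-0.29,0],[-0.5,-0.39,0],[-0.62,-0.49,0],[-0.75,-0.59,0],[-0.87,-0.69,0],[-0.99,-0.78,0]]' --twist '[[0,0,0],[0,0,0],[0,0,0],[0,0,0],[0,0,0],[0,0,0],[0,0,0],[0,0,0]]'

```text
t: 1.43
ee_pos: [0.4876, 0.1299, 0.3038]
tool_rot: [[-0.919, 0.394, -0.0], [0.394, 0.919, -0.0], [0.0, -0.0, -1.0]]
wrist_force: [0.3, 1.6, 0.3]
width: 0.0002
grasp_force: 0.0
```

play_rows --hand '[1,1,1,1,1,1,1,1]' --slide '[[-0.12,-0.1,0],[-0.24,-0.19,0],[-0.37,-0.29,0],[-0.5,-0.39,0],[-0.62,-0.49,0],[-0.75,-0.59,0],[-0.87,-0.69,0],[-0.99,-0.78,0]]' --twist '[[0,0,0],[0,0,0],[0,0,0],[0,0,0],[0,0,0],[0,0,0],[0,0,0],[0,0,0]]'

```text
t: 2.1
ee_pos: [0.6081, -0.0914, 0.3036]
tool_rot: [[-0.919, 0.394, -0.001], [0.394, 0.919, -0.0], [0.0, -0.0, -1.0]]
wrist_force: [-0.8, -0.0, 0.5]
width: 0.0002
grasp_force: 0.0
```

play_rows --hand '[1,1,1,1]' --slide '[[0,0,0.1],[0,0,0.2],[0,0,0.3],[0,0,0.345]]' --twist '[[0,0,0],[0,0,0],[0,0,0],[0,0,0]]'

```text
t: 2.43
ee_pos: [0.6068, -0.0895, 0.2318]
tool_rot: [[-0.919, 0.394, -0.004], [0.394, 0.919, 0.0], [0.004, -0.001, -1.0]]
wrist_force: [0.5, -0.2, 0.7]
width: 0.0002
grasp_force: 0.0
```

```bash
python3 - <<'E'
from h import *
st=manip.read_state(); R=st['tool_rot'];print(st['joint_positions'].round(3),st['wrist_force'],st['ee_pos'])
post=np.array([.6044,-.2503])
for ph in [.741,.65,.56,.47,.38,.29,.2,.1,.0,-.05]:
    an=-.1337+np.pi-ph; r=np.array([np.cos(an),np.sin(an)]);t=np.array([-r[1],r[0]])
    f=post+.12*r-.073*t
    d=np.r_[f-st['ee_pos'][:2],0]; print(ph,f.round(3),(R.T@d/.2).round(3))
E
```

```text
[-0.312  0.379  0.486  1.608 -0.185  1.206  1.378] [ 0.50324917 -0.21597937  0.71448315] [ 0.60675052 -0.08947325  0.23184614]
0.741 [ 0.583 -0.111] [ 0.064 -0.147  0.   ]
0.65 [ 0.571 -0.114] [ 0.117 -0.183  0.001]
0.56 [ 0.559 -0.117] [ 0.165 -0.223  0.001]
0.47 [ 0.547 -0.122] [ 0.21  -0.267  0.001]
0.38 [ 0.536 -0.128] [ 0.251 -0.316  0.001]
0.29 [ 0.525 -0.134] [ 0.287 -0.368  0.002]
0.2 [ 0.515 -0.142] [ 0.318 -0.422  0.002]
0.1 [ 0.505 -0.151] [ 0.347 -0.486  0.002]
0.0 [ 0.495 -0.162] [ 0.37  -0.553  0.002]
-0.05 [ 0.491 -0.168] [ 0.379 -0.587  0.002]
```

play_rows --hand '[1,1,1,1,1,1,1,1,1]' --slide '[[0.06,-0.15,0],[0.09,-0.165,0],[0.12,-0.185,0],[0.165,-0.22,0],[0.21,-0.27,0],[0.25,-0.32,0],[0.29,-0.37,0],[0.3,-0.4,0],[0.32,-0.42,0]]' --twist '[[0,0,0],[0,0,0],[0,0,0],[0,0,0],[0,0,0],[0,0,0],[0,0,0],[0,0,0],[0,0,0]]'

```text
t: 3.18
ee_pos: [0.5156, -0.1419, 0.2353]
tool_rot: [[-0.919, 0.394, 0.001], [0.394, 0.919, 0.0], [-0.0, 0.001, -1.0]]
wrist_force: [2.1, 0.8, -0.0]
width: 0.0002
grasp_force: 0.7
```

play_rows --hand '[1,1,1,1,1,1]' --slide '[[0.01,-0.02,0],[0.015,-0.035,0],[0.02,-0.05,0],[0.025,-0.065,0],[0.03,-0.08,0],[0.03,-0.08,0]]' --twist '[[0,0,0],[0,0,0],[0,0,0],[0,0,0],[0,0,0],[0,0,0]]'

```text
t: 3.68
ee_pos: [0.5037, -0.1546, 0.2348]
tool_rot: [[-0.919, 0.394, -0.0], [0.394, 0.919, -0.0], [0.0, -0.0, -1.0]]
wrist_force: [-0.6, 0.0, 0.6]
width: 0.0
grasp_force: 0.5
```

```bash
python3 - <<'E'
from h import *
st=manip.read_state();print(st['ee_pos'],st['wrist_force'])
a=snap('top','t1.png')
cv2.imwrite('pics/t1c.png',cv2.resize(a['image'][180:330,340:480,::-1],None,fx=3,fy=3))
print(px(a,[[.4855,-.2343,.194]]))
E
```

```text
[ 0.50372337 -0.15456775  0.23484523] [-0.62410325  0.04467159  0.55337756]
[[433.44547586 278.6875838 ]]
```

View pics/t1c.png

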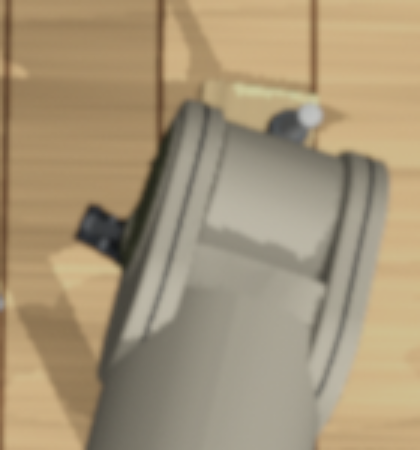

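play_rows --hand '[1,1,1,1]' --slide '[[0.0,-0.015,0],[0.0,-0.03,0],[0.0,-0.04,0],[0.0,-0.04,0]]' --twist '[[0,0,0],[0,0,0],[0,0,0],[0,0,0]]'

```text
t: 4.07
ee_pos: [0.5004, -0.1617, 0.2346]
tool_rot: [[-0.919, 0.394, -0.001], [0.394, 0.919, 0.0], [0.001, -0.0, -1.0]]
wrist_force: [-0.9, 2.6, -0.7]
width: 0.0002
grasp_force: 1.1
```

play_rows --hand '[1,1,1]' --slide '[[0.0,-0.015,0],[0.0,-0.025,0],[0.0,-0.025,0]]' --twist '[[0,0,0],[0,0,0],[0,0,0]]'

```text
t: 4.32
ee_pos: [0.4991, -0.1646, 0.2347]
tool_rot: [[-0.92, 0.393, -0.0], [0.393, 0.92, 0.002], [0.001, 0.002, -1.0]]
wrist_force: [-0.9, 8.4, -0.9]
width: 0.0
grasp_force: 4.1
```

play_rows --hand '[1,1,1]' --slide '[[0.0,-0.015,0],[0.0,-0.015,0],[0.0,-0.015,0]]' --twist '[[0,0,0],[0,0,0],[0,0,0]]'

```text
t: 4.57
ee_pos: [0.4988, -0.1652, 0.2347]
tool_rot: [[-0.921, 0.39, 0.001], [0.39, 0.921, 0.004], [0.001, 0.004, -1.0]]
wrist_force: [1.4, 16.7, 0.3]
width: 0.0
grasp_force: 7.9
```

play_rows --hand '[1,1,1,1,0.6,0.3]' --slide '[[0.04,0.1,0],[0.04,0.15,0],[0.04,0.2,-0.1],[0.04,0.3,-0.25],[0.04,0.4,-0.35],[0.04,0.5,-0.35]]' --twist '[[0,0,0],[0,0,0],[0,0,0],[0,0,0],[0,0,0],[0,0,0]]'

```text
t: 5.07
ee_pos: [0.5319, -0.0738, 0.3095]
tool_rot: [[-0.919, 0.395, 0.007], [0.395, 0.919, -0.0], [-0.007, 0.003, -1.0]]
wrist_force: [0.4, -1.1, -0.4]
width: 0.0233
grasp_force: 0.0
```

```bash
python3 - <<'E'
from h import *
a=snap('top','t2.png');b=snap('scene','s2.png')
A=a['image'][180:330,340:480];B=b['image'][110:260,130:270]
cv2.imwrite('pics/c2.png',cv2.resize(np.hstack([A,B])[:,:,::-1],None,fx=2.8,fy=2.8))
print((px(a,[[.4855,-.2343,.194],[.4855,-.2343,.124]])-[340,180])*2.8,(px(b,[[.4855,-.2343,.194]])-[130,110])*2.8+[392,0])
y=.298+np.pi; R=np.array([[np.cos(y),-np.sin(-y)*-1*-1,0],[np.sin(y),-np.cos(y),0],[0,0,-1.]])
x=np.array([np.cos(y),np.sin(y),0]);z=np.array([0,0,-1.]);R=np.c_[x,np.cross(z,x),z]
mv(R_target=R,to=[.5241,.1519,.26]);print(manip.read_state()['joint_positions'].round(2))
E
```

```text
[[261.6473324  276.32523465]
 [241.93036283 279.21017076]] [[623.21533742  88.02080795]]
slide [0.468 1.009 0.229] twist [ 0.     0.002 -0.444] shift [-0.007  0.222 -0.046]
[-0.39  0.13  0.48  1.72 -0.06  1.3   1.27]
```

View pics/c2.png

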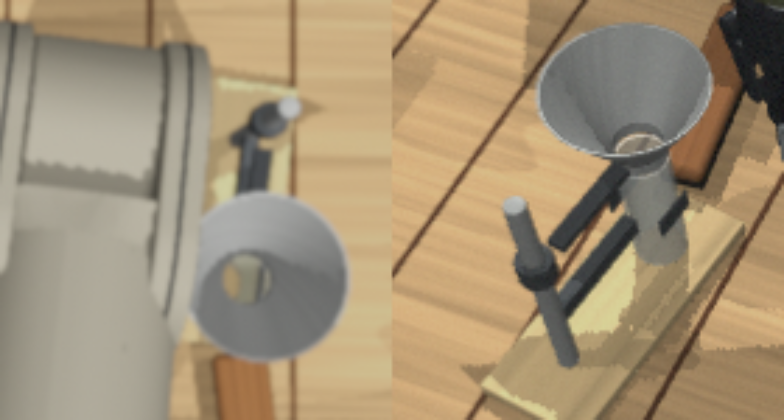

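The funnel is over the tube: the top crop puts its rim at about (269,277) with the spout above the tube, and the scene crop agrees. Next, the scoop.

play_rows --hand '[0.2,0.1,0,0,0,0,0,0,0]' --slide '[[0.05,0.12,0],[0.1,0.25,0],[0.15,0.38,0],[0.2,0.5,0],[0.28,0.62,0],[0.35,0.75,0.1],[0.4,0.87,0.15],[0.468,1.0,0.22],[0.468,1.0,0.22]]' --twist '[[0,0,-0.05],[0,0,-0.11],[0,0,-0.16],[0,0,-0.22],[0,0,-0.28],[0,0,-0.33],[0,0,-0.39],[0,0,-0.444],[0,0,-0.444]]'

```text
t: 5.92
ee_pos: [0.5208, 0.1523, 0.2577]
tool_rot: [[-0.954, -0.3, -0.004], [-0.3, 0.954, 0.0], [0.004, 0.001, -1.0]]
wrist_force: [-0.4, 0.1, 0.4]
width: 0.0856
grasp_force: 0.0
```

```bash
python3 - <<'E'
from h import *
y=.298+np.pi
x=np.array([np.cos(y),np.sin(y),0]);z=np.array([0,0,-1.]);R=np.c_[x,np.cross(z,x),z]
mv(R_target=R,to=[.5241,.1519,.162]);st=manip.read_state();print(st['joint_positions'].round(2))
a=snap('top','t3.png');b=snap('scene','s3.png')
A=a['image'][200:320,190:320];B=b['image'][170:310,330:460]
A=cv2.resize(A,(520,480));B=cv2.resize(B,(446,480))
cv2.imwrite('pics/c3.png',cv2.resize(np.hstack([A,B])[:,:,::-1],(800,398)))
E
```

```text
slide [-0.017 -0.007  0.479] twist [ 0.001 -0.002  0.004] shift [ 0.003 -0.    -0.096]
[-0.59  0.18  0.25  1.75 -0.05  1.22  1.55]
```

View pics/c3.png

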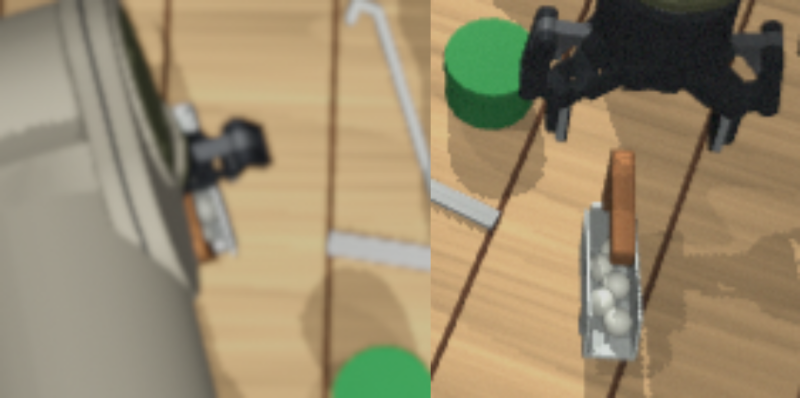

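play_rows --hand '[0,0,0,0,0,0]' --slide '[[-0.017,-0.01,0.1],[-0.017,-0.01,0.2],[-0.017,-0.01,0.3],[-0.017,-0.01,0.4],[-0.017,-0.01,0.48],[-0.017,-0.01,0.48]]' --twist '[[0,0,0.004],[0,0,0.004],[0,0,0.004],[0,0,0.004],[0,0,0.004],[0,0,0.004]]'

```text
t: 6.52
ee_pos: [0.5256, 0.1437, 0.1623]
tool_rot: [[-0.96, -0.279, -0.003], [-0.279, 0.96, -0.003], [0.004, -0.001, -1.0]]
wrist_force: [-0.4, 0.0, 0.0]
width: 0.0855
grasp_force: 0.0
```

play_rows --hand '[0.3,0.5,0.6,0.7,0.8,0.9,1,1,1,1]' --slide '[[0,0,0],[0,0,0],[0,0,0],[0,0,0],[0,0,0],[0,0,0],[0,0,0],[0,0,0],[0,0,0],[0,0,0]]' --twist '[[0,0,0],[0,0,0],[0,0,0],[0,0,0],[0,0,0],[0,0,0],[0,0,0],[0,0,0],[0,0,0],[0,0,0]]' --grip_force 60

```text
t: 7.35
ee_pos: [0.5268, 0.1464, 0.1654]
tool_rot: [[-0.959, -0.283, 0.001], [-0.283, 0.959, 0.001], [-0.001, 0.0, -1.0]]
wrist_force: [0.2, 2.3, 6.0]
width: 0.015
grasp_force: 60.5
```

play_rows --hand '[1,1,1,1,1,1,1]' --slide '[[0,0,-0.03],[0,0,-0.08],[0,0,-0.14],[0,0,-0.2],[0,0,-0.25],[0,0,-0.3],[0,0,-0.3]]' --twist '[[0,0,0],[0,0,0],[0,0,0],[0,0,0],[0,0,0],[0,0,0],[0,0,0]]'

```text
t: 7.93
ee_pos: [0.5273, 0.1464, 0.2276]
tool_rot: [[-0.959, -0.282, 0.003], [-0.282, 0.959, 0.002], [-0.004, 0.001, -1.0]]
wrist_force: [0.8, 0.2, -2.1]
width: 0.0151
grasp_force: 59.6
```

```bash
python3 - <<'E'
from h import *
st=manip.read_state();print({k:np.round(st[k],3) for k in('joint_positions','ee_pos','tool_rot','wrist_force','torque','width')})
b=snap('scene','s4.png')
cv2.imwrite('pics/c4.png',cv2.resize(b['image'][150:330,300:480,::-1],(540,540)))
E
```

```text
{'joint_positions': array([-0.583,  0.215,  0.26 ,  1.783, -0.061,  1.147,  1.553]), 'ee_pos': array([0.527, 0.146, 0.228]), 'tool_rot': array([[-0.959, -0.282,  0.003],
       [-0.282,  0.959,  0.002],
       [-0.004,  0.001, -1.   ]]), 'wrist_force': array([ 0.828,  0.244, -2.129]), 'torque': array([-0.032, -0.047, -0.031]), 'width': np.float64(0.015)}
```

View pics/c4.png

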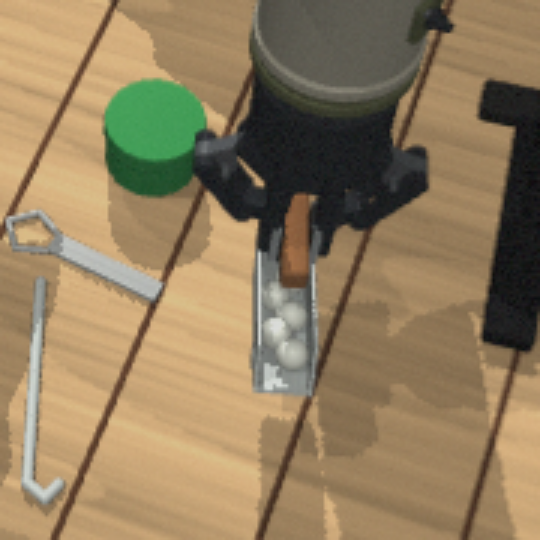

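play_rows --hand '[1,1,1,1,1,1,1,1,1,1]' --slide '[[0,0,-0.05],[0,0,-0.13],[0,0,-0.22],[0,0,-0.32],[0,0,-0.43],[0,0,-0.54],[0,0,-0.64],[0,0,-0.72],[0,0,-0.78],[0,0,-0.815]]' --twist '[[0,0,0],[0,0,0],[0,0,0],[0,0,0],[0,0,0],[0,0,0],[0,0,0],[0,0,0],[0,0,0],[0,0,0]]'

```text
t: 8.82
ee_pos: [0.5265, 0.1461, 0.3893]
tool_rot: [[-0.959, -0.282, 0.001], [-0.282, 0.959, 0.001], [-0.001, 0.0, -1.0]]
wrist_force: [-0.7, 0.5, -2.8]
width: 0.0146
grasp_force: 59.6
```

```bash
cat >> h.py <<'E'
LIP=np.array([.050,0,.034]); TCPS=np.array([-.014,0,.165])
def pour(c,off,lz,psi,deg):
    R=Ro.from_euler('ZY',[psi,np.radians(deg)]).as_matrix()
    L=np.array([c[0]+off*np.cos(psi),c[1]+off*np.sin(psi),lz])
    return L+R@(TCPS-LIP), R@np.diag([-1.,1,-1])
E
python3 - <<'E'
from h import *
st=manip.read_state();print(st['joint_positions'].round(2),st['ee_pos'],st['wrist_force'])
p,R=pour((.486,-.237),-.015,.26,-.4,0);print(p)
mv(to=p,R_target=R)
E
```

```text
[-0.6   0.12  0.27  1.55 -0.03  1.48  1.53] [0.52650331 0.14614501 0.389307  ] [-0.68314285  0.53953304 -2.8104797 ]
[ 0.41323618 -0.20623595  0.391     ]
slide [ 1.041 -1.53  -0.01 ] twist [0.    0.001 0.437] shift [-0.113 -0.352  0.002]
```

play_rows --hand '[1,1,1,1,1,1,1,1,1,1]' --slide '[[0.02,-0.03,0],[0.05,-0.08,0],[0.1,-0.15,0],[0.15,-0.23,0],[0.21,-0.31,0],[0.27,-0.4,0],[0.33,-0.49,0],[0.39,-0.58,0],[0.46,-0.67,0],[0.52,-0.765,0]]' --twist '[[0,0,0],[0,0,0],[0,0,0],[0,0,0],[0,0,0],[0,0,0],[0,0,0],[0,0,0],[0,0,0],[0,0,0]]'

```text
t: 9.65
ee_pos: [0.468, -0.0327, 0.3869]
tool_rot: [[-0.96, -0.281, -0.002], [-0.281, 0.96, 0.0], [0.002, 0.001, -1.0]]
wrist_force: [0.3, 0.4, -2.9]
width: 0.0151
grasp_force: 59.6
```

play_rows --hand '[1,1,1,1,1,1,1,1,1,1]' --slide '[[0.06,-0.09,0],[0.12,-0.18,0],[0.18,-0.27,0],[0.24,-0.36,0],[0.3,-0.45,0],[0.36,-0.54,0],[0.42,-0.62,0],[0.47,-0.69,0],[0.5,-0.74,0],[0.52,-0.765,0]]' --twist '[[0,0,0.02],[0,0,0.05],[0,0,0.1],[0,0,0.16],[0,0,0.22],[0,0,0.28],[0,0,0.34],[0,0,0.39],[0,0,0.42],[0,0,0.437]]'

```text
t: 10.48
ee_pos: [0.4122, -0.2082, 0.3877]
tool_rot: [[-0.919, 0.395, -0.0], [0.395, 0.919, 0.0], [0.0, 0.0, -1.0]]
wrist_force: [-0.2, 0.0, -2.0]
width: 0.0149
grasp_force: 59.5
```

```bash
python3 - <<'E'
from h import *
st=manip.read_state();print(st['joint_positions'].round(2),st['ee_pos'],st['wrist_force'])
for lz,d in ((.24,6),(.222,12),(.222,17)):
    p,R=pour((.486,-.237),-.015,lz,-.4,d);print(d);mv(to=p,R_target=R)
b=snap('scene','s5.png');a=snap('top','t5.png')
cv2.imwrite('pics/c5.png',np.hstack([cv2.resize(b['image'][90:240,140:290,::-1],(400,400)),cv2.resize(a['image'][200:350,340:490,::-1],(400,400))]))
E
```

```text
[-0.24 -0.11  0.57  1.76  0.06  1.48  1.48] [ 0.4121679  -0.20822768  0.38767338] [-0.20805757  0.03121733 -1.9611496 ]
6
slide [-0.071  0.012  0.053] twist [ 0.     0.067 -0.004] shift [ 0.014 -0.003 -0.011]
12
slide [-0.144  0.012  0.121] twist [ 0.001  0.133 -0.004] shift [ 0.027 -0.009 -0.024]
17
slide [-0.206  0.013  0.108] twist [ 0.001  0.189 -0.004] shift [ 0.039 -0.014 -0.022]
```

View pics/c5.png

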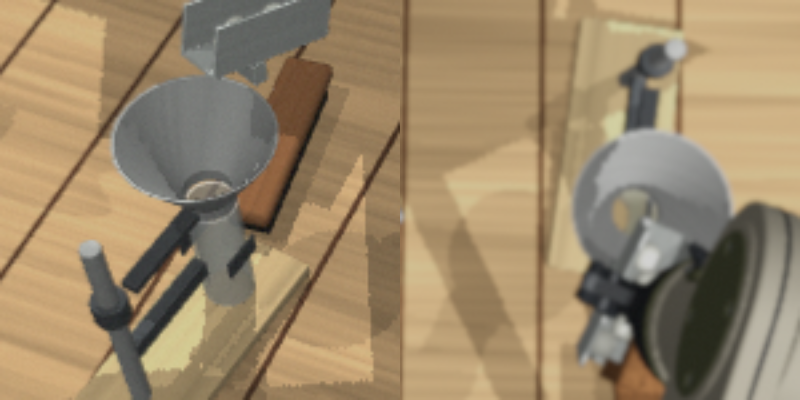

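The scoop lip at (667,232) in the top crop is just short of the funnel centre at (652,210). Tilting starts now.

play_rows --hand '[1,1,1,1,1,1,1,1,1,1]' --slide '[[-0.02,0.01,0.01],[-0.045,0.012,0.03],[-0.07,0.012,0.05],[-0.1,0.012,0.08],[-0.12,0.012,0.1],[-0.145,0.012,0.12],[-0.165,0.012,0.12],[-0.185,0.012,0.115],[-0.205,0.012,0.11],[-0.205,0.012,0.11]]' --twist '[[0,0.022,0],[0,0.045,0],[0,0.067,0],[0,0.09,0],[0,0.111,0],[0,0.133,0],[0,0.152,0],[0,0.17,0],[0,0.189,0],[0,0.189,0]]'

```text
t: 11.42
ee_pos: [0.4534, -0.2186, 0.3649]
tool_rot: [[-0.881, 0.386, -0.272], [0.369, 0.922, 0.114], [0.295, -0.0, -0.955]]
wrist_force: [0.2, -0.2, -3.5]
width: 0.0148
grasp_force: 59.6
```

```bash
python3 - <<'E'
from h import *
st=manip.read_state();print(st['joint_positions'].round(2),st['ee_pos'],st['wrist_force'])
for d in (20,22,24,27,30,35):
    p,R=pour((.486,-.237),-.015,.222,-.4,d);print(d);mv(to=p,R_target=R)
E
```

```text
[-0.17  0.24  0.64  1.53 -0.12  1.72  1.66] [ 0.45339856 -0.2186444   0.36491573] [ 0.17559102 -0.19020931 -3.51078637]
20
slide [-0.03  -0.021 -0.02 ] twist [-0.001  0.032  0.002] shift [ 0.005 -0.007  0.002]
22
slide [-0.053 -0.021 -0.03 ] twist [-0.001  0.054  0.002] shift [ 0.009 -0.009  0.003]
24
slide [-0.077 -0.021 -0.038] twist [-0.001  0.076  0.002] shift [ 0.014 -0.01   0.003]
27
slide [-0.113 -0.021 -0.05 ] twist [-0.001  0.109  0.002] shift [ 0.021 -0.013  0.003]
30
slide [-0.15  -0.022 -0.06 ] twist [-0.001  0.143  0.002] shift [ 0.028 -0.016  0.003]
35
slide [-0.213 -0.022 -0.071] twist [-0.001  0.198  0.002] shift [ 0.04  -0.021  0.001]
```

play_rows --hand '[1,1,1,1,1,1,1,1,1,1]' --slide '[[-0.01,-0.01,-0.005],[-0.02,-0.02,-0.012],[-0.03,-0.02,-0.02],[-0.036,-0.02,-0.023],[-0.042,-0.02,-0.026],[-0.047,-0.02,-0.028],[-0.053,-0.02,-0.03],[-0.06,-0.02,-0.032],[-0.067,-0.02,-0.035],[-0.077,-0.02,-0.038]]' --twist '[[0,0.01,0],[0,0.02,0],[0,0.032,0],[0,0.037,0],[0,0.042,0],[0,0.048,0],[0,0.054,0],[0,0.06,0],[0,0.067,0],[0,0.076,0]]'

```text
t: 12.25
ee_pos: [0.4661, -0.2302, 0.3688]
tool_rot: [[-0.842, 0.389, -0.373], [0.356, 0.921, 0.158], [0.405, 0.0, -0.914]]
wrist_force: [0.1, -0.2, -2.4]
width: 0.0148
grasp_force: 59.6
```

```bash
python3 - <<'E'
from h import *
b=snap('scene','s6.png');a=snap('top','t6.png')
cv2.imwrite('pics/c6.png',np.hstack([cv2.resize(b['image'][90:240,140:290,::-1],(400,400)),cv2.resize(a['image'][200:350,340:490,::-1],(400,400))]))
st=manip.read_state();print(st['joint_positions'].round(2),st['ee_pos'],st['wrist_force'])
for d in (27,30,35):
    p,R=pour((.486,-.237),-.015,.222,-.4,d);print(d);mv(to=p,R_target=R)
E
```

```text
[-0.11  0.37  0.65  1.41 -0.16  1.85  1.71] [ 0.46639643 -0.23016738  0.36826546] [-0.62011374 -0.58068325 -3.22943839]
27
slide [-0.038  0.007 -0.014] twist [-0.     0.034 -0.   ] shift [ 0.008 -0.002 -0.   ]
30
slide [-0.074  0.007 -0.028] twist [-0.     0.067 -0.   ] shift [ 0.015 -0.005 -0.001]
35
slide [-0.134  0.007 -0.047] twist [-0.     0.123 -0.   ] shift [ 0.027 -0.01  -0.002]
```

View pics/c6.png

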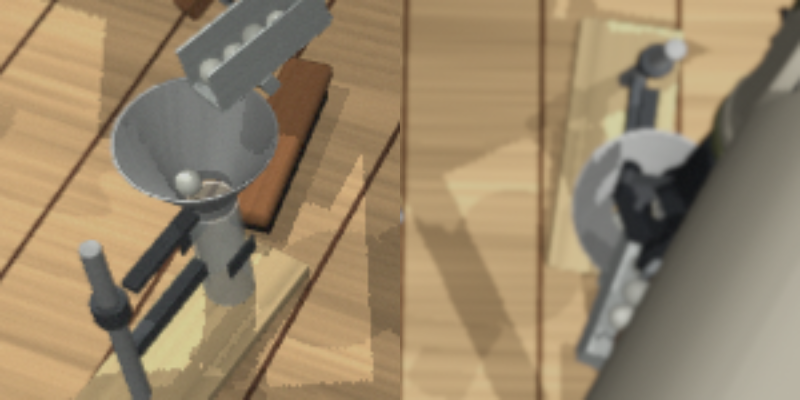

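play_rows --hand '[1,1,1,1,1,1,1,1,1,1]' --slide '[[0,0,0],[0,0,0],[0,0,0],[0,0,0],[0,0,0],[0,0,0],[-0.01,0,-0.005],[-0.02,0,-0.01],[-0.03,0,-0.012],[-0.038,0,-0.014]]' --twist '[[0,0,0],[0,0,0],[0,0,0],[0,0,0],[0,0,0],[0,0,0],[0,0.01,0],[0,0.02,0],[0,0.027,0],[0,0.034,0]]'

```text
t: 13.18
ee_pos: [0.4739, -0.2334, 0.3678]
tool_rot: [[-0.821, 0.389, -0.418], [0.347, 0.921, 0.177], [0.454, -0.0, -0.891]]
wrist_force: [-0.2, -0.1, -1.3]
width: 0.015
grasp_force: 59.7
```

```bash
cat >> h.py <<'E'
def bright(f,box):
    "white-ish spots: local maxima of brightness in a crop (top-hat)"
    im=cv2.imread('pics/'+f).astype(int); x0,x1,y0,y1=box
    c=im[y0:y1,x0:x1]; sat=c.max(2)-c.min(2); m=((c.min(2)>165)&(sat<28)).astype(np.uint8)
    n,_,S,C=cv2.connectedComponentsWithStats(m)
    return [(C[i].round(0)+[x0,y0]).tolist()+[int(S[i,4])] for i in range(1,n) if S[i,4]>5]
E
python3 - <<'E'
from h import *
snap('scene','s7.png')
box=(180,275,85,240)
print('s6',bright('s6.png',box));print('s7',bright('s7.png',box))
st=manip.read_state();print(st['joint_positions'].round(2),st['ee_pos'],st['wrist_force'])
for d in (30,35,40,45,48):
    p,R=pour((.486,-.237),-.015,.222,-.4,d);print(d);mv(to=p,R_target=R)
E
```

```text
s6 [[227.0, 109.0, 9], [219.0, 115.0, 17], [188.0, 157.0, 7], [209.0, 156.0, 19], [208.0, 165.0, 6]]
s7 [[188.0, 157.0, 7], [208.0, 165.0, 6]]
[-0.08  0.42  0.65  1.36 -0.18  1.91  1.73] [ 0.47400571 -0.23336287  0.36747017] [-0.3121991  -0.09096799 -2.52297985]
30
slide [-0.034  0.007 -0.017] twist [-0.     0.033 -0.   ] shift [ 0.007 -0.002 -0.   ]
35
slide [-0.093  0.007 -0.039] twist [-0.     0.088 -0.   ] shift [ 0.019 -0.007 -0.001]
40
slide [-0.154  0.007 -0.057] twist [-0.     0.144 -0.   ] shift [ 0.031 -0.011 -0.004]
45
slide [-0.217  0.007 -0.068] twist [-0.     0.199 -0.   ] shift [ 0.042 -0.016 -0.008]
48
slide [-0.255  0.007 -0.073] twist [-0.     0.233 -0.   ] shift [ 0.048 -0.019 -0.01 ]
```

play_rows --hand '[1,1,1,1,1,1,1,1,1,1]' --slide '[[-0.015,0,-0.008],[-0.034,0,-0.017],[-0.052,0,-0.024],[-0.072,0,-0.03],[-0.093,0,-0.039],[-0.113,0,-0.045],[-0.134,0,-0.05],[-0.154,0,-0.057],[-0.154,0,-0.057],[-0.154,0,-0.057]]' --twist '[[0,0.016,0],[0,0.033,0],[0,0.05,0],[0,0.069,0],[0,0.088,0],[0,0.106,0],[0,0.125,0],[0,0.144,0],[0,0.144,0],[0,0.144,0]]'

```text
t: 14.07
ee_pos: [0.4905, -0.2418, 0.3442]
tool_rot: [[-0.722, 0.39, -0.572], [0.307, 0.921, 0.24], [0.62, -0.002, -0.784]]
wrist_force: [-0.5, -0.6, -2.1]
width: 0.0149
grasp_force: 59.7
```

```bash
python3 - <<'E'
from h import *
snap('scene','s8.png')
print('s8',bright('s8.png',(180,275,85,240)))
st=manip.read_state();print(st['joint_positions'].round(2),st['ee_pos'],st['wrist_force'])
for d in (45,40,30,15):
    p,R=pour((.486,-.237),-.015,.222 if d>20 else .25,-.4,d);print(d,p);mv(to=p,R_target=R)
E
```

```text
s8 [[232.0, 90.0, 7], [188.0, 157.0, 7]]
[ 0.19  0.55  0.3   1.22 -0.1   2.06  1.65] [ 0.49060582 -0.24174284  0.34485635] [-0.13111894 -0.78540649 -1.99142211]
45 [ 0.51582041 -0.24960787  0.35988582]
slide [-0.057  0.013 -0.14 ] twist [-0.001  0.075 -0.002] shift [ 0.025 -0.008  0.015]
40 [ 0.50458547 -0.24485781  0.36349023]
slide [ 0.002  0.013 -0.117] twist [-0.001  0.019 -0.002] shift [ 0.014 -0.003  0.019]
30 [ 0.4814632  -0.23508187  0.36744933]
slide [ 0.113  0.012 -0.055] twist [-0.001 -0.092 -0.001] shift [-0.009  0.007  0.023]
15 [ 0.44647363 -0.22028852  0.3931007 ]
slide [ 0.342  0.012 -0.038] twist [-0.002 -0.259 -0.001] shift [-0.044  0.021  0.048]
```

play_rows --hand '[1,1,1,1,1,1,1,1,1]' --slide '[[0.04,0,-0.06],[0.09,0,-0.12],[0.15,0.01,-0.17],[0.2,0.01,-0.17],[0.25,0.01,-0.15],[0.28,0.01,-0.12],[0.31,0.01,-0.09],[0.342,0.01,-0.06],[0.342,0.01,-0.06]]' --twist '[[0,0,0],[0,0,0],[0,-0.04,0],[0,-0.09,0],[0,-0.13,0],[0,-0.18,0],[0,-0.22,0],[0,-0.259,0],[0,-0.259,0]]'

```text
t: 14.87
ee_pos: [0.4469, -0.221, 0.3994]
tool_rot: [[-0.892, 0.389, -0.231], [0.377, 0.921, 0.098], [0.251, -0.0, -0.968]]
wrist_force: [-0.3, -0.6, -0.6]
width: 0.0147
grasp_force: 59.6
```

```bash
python3 - <<'E'
from h import *
st=manip.read_state();print(st['joint_positions'].round(2),st['ee_pos'],st['wrist_force'])
p,R=pour((.486,-.237),-.015,.265,-.4,0);print(p);mv(to=p,R_target=R)
E
```

```text
[ 0.1   0.17  0.32  1.5  -0.05  1.74  1.59] [ 0.44694787 -0.22101565  0.39942502] [-0.27312588 -0.5825641  -0.55205112]
[ 0.41323618 -0.20623595  0.396     ]
slide [0.174 0.002 0.063] twist [-0.    -0.161  0.   ] shift [-0.034  0.015 -0.003]
```

play_rows --hand '[1,1,1,1,1]' --slide '[[0.04,0,0.0],[0.09,0,0.02],[0.13,0,0.04],[0.174,0,0.06],[0.174,0,0.06]]' --twist '[[0,-0.04,0],[0,-0.08,0],[0,-0.12,0],[0,-0.161,0],[0,-0.161,0]]'

```text
t: 15.28
ee_pos: [0.4133, -0.2067, 0.3952]
tool_rot: [[-0.921, 0.389, -0.004], [0.389, 0.921, 0.002], [0.005, 0.0, -1.0]]
wrist_force: [0.6, -0.5, -1.6]
width: 0.0152
grasp_force: 59.6
```

play_rows --hand '[1,1,1,1,1,1,1,1,1]' --slide '[[0.02,0.1,0],[0.03,0.2,0],[0.05,0.3,0],[0.07,0.4,0],[0.08,0.5,0],[0.09,0.6,0],[0.1,0.7,0],[0.11,0.8,0],[0.12,0.9,0]]' --twist '[[0,0,0],[0,0,-0.05],[0,0,-0.1],[0,0,-0.16],[0,0,-0.22],[0,0,-0.28],[0,0,-0.34],[0,0,-0.39],[0,0,-0.437]]'

```text
t: 16.03
ee_pos: [0.4635, -0.0308, 0.3943]
tool_rot: [[-0.958, -0.288, -0.011], [-0.288, 0.958, 0.003], [0.009, 0.006, -1.0]]
wrist_force: [0.3, 0.5, -2.2]
width: 0.015
grasp_force: 59.6
```

```bash
python3 - <<'E'
from h import *
x=np.array([-.959,-.282,0]);x/=np.linalg.norm(x);z=np.array([0,0,-1.]);R=np.c_[x,np.cross(z,x),z]
mv(to=[.5268,.1464,.25],R_target=R); st=manip.read_state();print(st['joint_positions'].round(2),st['ee_pos'],st['wrist_force'])
b=snap('scene','s9.png');a=snap('top','t9.png')
r=lambda x:cv2.resize(x[:,:,::-1],(400,300),interpolation=cv2.INTER_CUBIC)
B=b['image'];A=a['image']
print(px(b,[[.4855,-.236,.194],[.4855,-.236,.05],st['ee_pos']+[.05,0,-.13]]),px(a,[st['ee_pos']+[.05,0,-.13]]))
u,v=px(b,[st['ee_pos']+[.03,0,-.13]])[0].astype(int)
cv2.imwrite('pics/c9.png',np.vstack([np.hstack([r(B[100:220,150:310]),r(B[v-60:v+60,u-80:u+80])]),np.hstack([r(A[230:320,380:500]),r(B[100:190,180:300])])]))
E
```

```text
slide [-0.565  0.754  0.72 ] twist [ 0.003 -0.006  0.004] shift [ 0.063  0.177 -0.144]
[-0.13 -0.06  0.09  1.71  0.    1.5   1.83] [ 0.46347157 -0.03082472  0.39425468] [ 0.31209102  0.53010874 -2.23167889]
[[211.77373419 141.18057604]
 [222.59555219 186.57467661]
 [305.70060961 159.68959963]] [[330.30522209 259.84716226]]
```

View pics/c9.png

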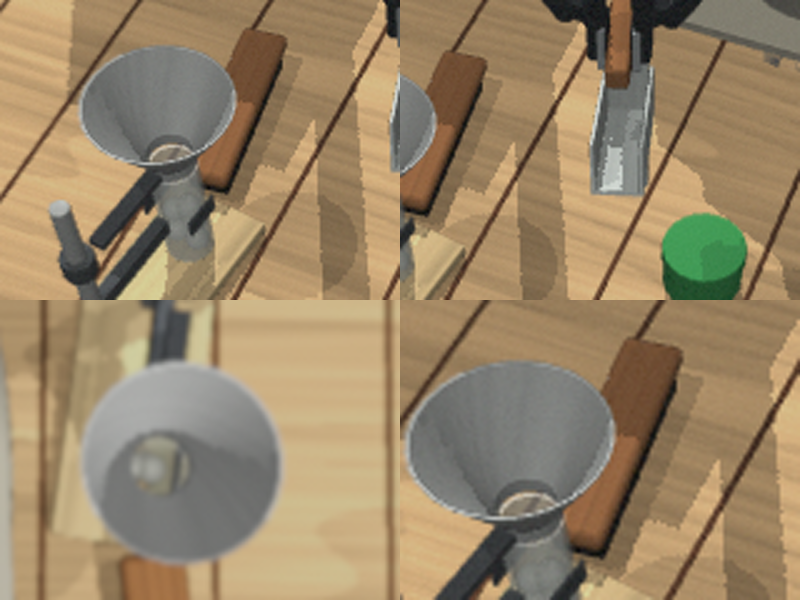

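The picture shows an empty scoop and a clear funnel throat, with a ball visible in the tube through the spout. Now I'll set the scoop down and check numerically for stray balls.

play_rows --hand '[1,1,1,1,1,1,1,1,1,1]' --slide '[[-0.08,0.1,0],[-0.15,0.2,0.05],[-0.22,0.3,0.12],[-0.3,0.4,0.2],[-0.37,0.5,0.32],[-0.45,0.6,0.45],[-0.51,0.68,0.57],[-0.565,0.754,0.65],[-0.565,0.754,0.72],[-0.565,0.754,0.72]]' --twist '[[0,0,0],[0,0,0],[0,0,0],[0,0,0],[0,0,0],[0,0,0],[0,-0.006,0.004],[0,-0.006,0.004],[0,-0.006,0.004],[0,-0.006,0.004]]'

```text
t: 16.97
ee_pos: [0.5266, 0.1454, 0.2464]
tool_rot: [[-0.96, -0.278, -0.006], [-0.278, 0.961, 0.002], [0.005, 0.004, -1.0]]
wrist_force: [0.8, -0.7, -2.0]
width: 0.0149
grasp_force: 59.7
```

```bash
python3 - <<'E'
from h import *
x=np.array([-.959,-.282,0]);x/=np.linalg.norm(x);z=np.array([0,0,-1.]);R=np.c_[x,np.cross(z,x),z]
mv(to=[.5268,.1464,.17],R_target=R); st=manip.read_state();print(st['ee_pos'],st['wrist_force'])
s5=cv2.imread('pics/s5.png').astype(int);s9=cv2.imread('pics/s9.png').astype(int);t2=cv2.imread('pics/t2.png').astype(int);t9=cv2.imread('pics/t9.png').astype(int)
d=np.abs(s5-s9).max(2)
m=(d>25).astype(np.uint8);n,_,S,C=cv2.connectedComponentsWithStats(m)
print('scene diff',[(C[i].round().tolist(),S[i,4]) for i in range(1,n) if S[i,4]>6])
print('tube diff',[(v,d[v,216:232].tolist()) for v in range(160,202,3)])
print('new white top',[q for q in bright('t9.png',(0,640,80,440)) if np.abs(t2-t9)[int(q[1]),int(q[0])].max()>25])
print('new white scene',[q for q in bright('s9.png',(0,640,0,480)) if d[int(q[1]),int(q[0])]>25])
E
```

```text
slide [-0.004  0.003  0.382] twist [ 0.002 -0.003 -0.003] shift [ 0.     0.001 -0.076]
[0.52659128 0.14535506 0.2463517 ] [ 0.81854823 -0.74886729 -2.04383596]
scene diff [([232.0, 57.0], np.int32(4967)), ([317.0, 72.0], np.int32(8163)), ([374.0, 15.0], np.int32(74)), ([380.0, 5.0], np.int32(13)), ([431.0, 5.0], np.int32(16)), ([435.0, 4.0], np.int32(10)), ([437.0, 9.0], np.int32(25)), ([442.0, 12.0], np.int32(64)), ([379.0, 17.0], np.int32(7)), ([382.0, 26.0], np.int32(16)), ([378.0, 26.0], np.int32(9)), ([377.0, 38.0], np.int32(8)), ([501.0, 44.0], np.int32(29)), ([510.0, 46.0], np.int32(9)), ([472.0, 55.0], np.int32(9)), ([451.0, 105.0], np.int32(27)), ([443.0, 120.0], np.int32(7)), ([452.0, 124.0], np.int32(13)), ([407.0, 158.0], np.int32(1440)), ([401.0, 126.0], np.int32(9)), ([434.0, 126.0], np.int32(7)), ([365.0, 163.0], np.int32(1203)), ([239.0, 147.0], np.int32(77)), ([222.0, 163.0], np.int32(12)), ([295.0, 187.0], np.int32(55)), ([394.0, 217.0], np.int32(9)), ([399.0, 242.0], np.int32(91)), ([404.0, 287.0], np.int32(8)), ([250.0, 336.0], np.int32(1583)), ([329.0, 402.0], np
[... 680 characters left out ...]
1, 2, 2, 2, 6, 6, 9, 3, 8, 8, 5, 4, 4, 2, 2]), (181, [13, 17, 12, 13, 8, 2, 4, 8, 14, 17, 14, 10, 3, 6, 3, 3]), (184, [19, 16, 12, 16, 9, 4, 6, 6, 6, 3, 5, 7, 8, 3, 6, 3]), (187, [3, 1, 5, 8, 2, 8, 13, 9, 4, 3, 7, 3, 7, 2, 2, 3]), (190, [1, 3, 20, 19, 13, 14, 10, 3, 11, 4, 6, 3, 1, 5, 2, 13]), (193, [4, 9, 17, 12, 20, 17, 14, 14, 11, 9, 7, 3, 16, 15, 12, 11]), (196, [7, 1, 7, 1, 5, 3, 4, 2, 5, 10, 16, 15, 21, 17, 16, 16]), (199, [5, 7, 2, 3, 4, 3, 5, 2, 2, 2, 4, 9, 7, 6, 6, 1])]
new white top [[154.0, 110.0, 394], [335.0, 289.0, 990], [303.0, 336.0, 79], [293.0, 337.0, 56]]
new white scene [[308.0, 135.0, 32], [329.0, 131.0, 13], [315.0, 159.0, 121], [239.0, 366.0, 189], [378.0, 461.0, 214]]
```

play_rows --hand '[1,1,1,1,1,1,1,1,1]' --slide '[[0,0,0.06],[0,0,0.13],[0,0,0.2],[0,0,0.26],[0,0,0.31],[0,0,0.35],[0,0,0.37],[0,0,0.385],[0,0,0.385]]' --twist '[[0,0,0],[0,-0.003,0],[0,-0.003,0],[0,-0.003,0],[0,-0.003,0],[0,-0.003,0],[0,-0.003,0],[0,-0.003,0],[0,-0.003,0]]'

```text
t: 17.72
ee_pos: [0.5275, 0.1456, 0.1723]
tool_rot: [[-0.961, -0.278, 0.005], [-0.278, 0.961, 0.006], [-0.006, 0.004, -1.0]]
wrist_force: [-0.7, 0.2, -1.5]
width: 0.015
grasp_force: 59.7
```

play_rows --hand '[1,1,1,1]' --slide '[[0,0,0.008],[0,0,0.016],[0,0,0.02],[0,0,0.02]]' --twist '[[0,0,0],[0,0,0],[0,0,0],[0,0,0]]'

```text
t: 18.05
ee_pos: [0.5275, 0.1457, 0.1686]
tool_rot: [[-0.961, -0.278, 0.005], [-0.278, 0.961, 0.006], [-0.007, 0.004, -1.0]]
wrist_force: [-0.6, -0.9, -2.5]
width: 0.015
grasp_force: 59.7
```

play_rows --hand '[1,1,1]' --slide '[[0,0,0.008],[0,0,0.012],[0,0,0.012]]' --twist '[[0,0,0],[0,0,0],[0,0,0]]'

```text
t: 18.3
ee_pos: [0.5274, 0.1457, 0.166]
tool_rot: [[-0.961, -0.278, 0.005], [-0.278, 0.961, 0.006], [-0.006, 0.004, -1.0]]
wrist_force: [0.1, -1.0, -1.7]
width: 0.015
grasp_force: 59.7
```

play_rows --hand '[1,1,1]' --slide '[[0,0,0.005],[0,0,0.008],[0,0,0.008]]' --twist '[[0,0,0],[0,0,0],[0,0,0]]'

```text
t: 18.55
ee_pos: [0.528, 0.146, 0.1655]
tool_rot: [[-0.961, -0.278, 0.007], [-0.278, 0.961, 0.006], [-0.008, 0.004, -1.0]]
wrist_force: [-1.5, 0.3, 6.1]
width: 0.015
grasp_force: 60.4
```

play_rows --hand '[0.8,0.7,0.6,0.5,0.4,0.3,0.2,0.1,0,0]' --slide '[[0,0,0],[0,0,0],[0,0,0],[0,0,0],[0,0,0],[0,0,0],[0,0,0],[0,0,0],[0,0,0],[0,0,0]]' --twist '[[0,0,0],[0,0,0],[0,0,0],[0,0,0],[0,0,0],[0,0,0],[0,0,0],[0,0,0],[0,0,0],[0,0,0]]'

```text
t: 19.38
ee_pos: [0.5275, 0.1457, 0.1645]
tool_rot: [[-0.961, -0.278, 0.005], [-0.278, 0.961, 0.006], [-0.007, 0.004, -1.0]]
wrist_force: [-0.1, 0.1, 0.5]
width: 0.0853
grasp_force: 0.0
```

play_rows --hand '[0,0,0,0,0,0,0,0]' --slide '[[0,0,-0.05],[0,0,-0.12],[0,0,-0.2],[0,0,-0.3],[0,0,-0.4],[0,0,-0.5],[0,0,-0.6],[0,0,-0.7]]' --twist '[[0,0,0],[0,0,0],[0,0,0],[0,0,0],[0,0,0],[0,0,0],[0,0,0],[0,0,0]]'

```text
t: 20.05
ee_pos: [0.5266, 0.1449, 0.3065]
tool_rot: [[-0.961, -0.278, 0.006], [-0.278, 0.961, 0.006], [-0.007, 0.004, -1.0]]
wrist_force: [-0.6, -0.3, 0.3]
width: 0.0856
grasp_force: 0.0
```

play_rows --hand '[0,0,0,0,0,0,0,0]' --slide '[[0.1,0.1,0],[0.2,0.2,0],[0.3,0.3,0],[0.4,0.4,0],[0.4,0.5,0],[0.4,0.65,0],[0.4,0.8,0],[0.4,0.95,0]]' --twist '[[0,0,0],[0,0,0],[0,0,0],[0,0,0],[0,0,0],[0,0,0],[0,0,0],[0,0,0]]'

```text
t: 20.72
ee_pos: [0.3965, 0.3063, 0.3059]
tool_rot: [[-0.961, -0.277, 0.006], [-0.277, 0.961, 0.006], [-0.008, 0.004, -1.0]]
wrist_force: [1.1, 0.2, 0.3]
width: 0.0858
grasp_force: 0.0
```

```bash
python3 - <<'E'
from h import *
st=manip.read_state();print(st['t'],st['ee_pos'],st['wrist_force'])
snap('top','t10.png');snap('scene','s10.png')
for n,ref in (('t10.png','t0.png'),('s10.png','s0.png')):
    A=cv2.imread('pics/'+n).astype(int);B=cv2.imread('pics/'+ref).astype(int)
    g=lambda I:(I.max(2)-I.min(2)<35)&(I.mean(2)>110)
    m=(g(A)&~g(B)).astype(np.uint8); k,_,S,C=cv2.connectedComponentsWithStats(m)
    print(n,'new grey',[(C[i].round().tolist(),int(S[i,4])) for i in range(1,k) if S[i,4]>8])
    m=(g(B)&~g(A)).astype(np.uint8); k,_,S,C=cv2.connectedComponentsWithStats(m)
    print(n,'lost grey',[(C[i].round().tolist(),int(S[i,4])) for i in range(1,k) if S[i,4]>8])
    # scoop bar (reddish brown) centroid near start
    x0,x1,y0,y1=(225,270,225,290) if n[0]=='t' else (380,415,210,300)
    for I in (B,A):
        c=I[y0:y1,x0:x1]; r=(c[...,2]-c[...,0]>60)&(c[...,1]<110)&(c[...,2]>90); ys,xs=np.nonzero(r); print('bar',len(xs),xs.mean()+x0,ys.mean()+y0,ys.min()+y0,ys.max()+y0)
        gm=g(c);ys,xs=np.nonzero(gm);print(' metal',len(xs),xs.min()+x0,xs.max()+x0,ys.min()+y0,ys.max()+y0)
E
```

```text
20.7167 [0.39652663 0.3063394  0.3059426 ] [1.09891235 0.1773695  0.29494696]
t10.png new grey [([22.0, 24.0], 22), ([98.0, 82.0], 10), ([376.0, 104.0], 33), ([380.0, 130.0], 37), ([386.0, 142.0], 14), ([419.0, 144.0], 10), ([46.0, 182.0], 80), ([24.0, 192.0], 11), ([254.0, 248.0], 68), ([239.0, 253.0], 29), ([439.0, 281.0], 1816), ([414.0, 267.0], 277), ([422.0, 280.0], 63), ([92.0, 394.0], 15636), ([80.0, 307.0], 45), ([8.0, 304.0], 9), ([132.0, 336.0], 16)]
t10.png lost grey [([165.0, 124.0], 73), ([391.0, 253.0], 2056), ([237.0, 251.0], 45), ([248.0, 257.0], 52), ([432.0, 286.0], 11)]
bar 104 243.35576923076923 263.77884615384613 244 280
 metal 523 233 261 231 280
bar 55 246.65454545454546 262.78181818181815 227 277
 metal 526 234 261 230 275
s10.png new grey [([22.0, 7.0], 31), ([48.0, 2.0], 20), ([453.0, 2.0], 14), ([26.0, 16.0], 18), ([50.0, 19.0], 34), ([84.0, 53.0], 36), ([94.0, 56.0], 42), ([436.0, 57.0], 9), ([82.0, 63.0], 35), ([88.0, 67.0], 9), ([430.0, 101.0], 97), ([557.0, 105.0], 62), ([212.0, 137.0], 1573), ([222.0, 153.0], 9), ([218.0, 161.0], 85), ([224.0, 176.0], 91), ([223.0, 196.0], 90), ([304.0, 230.0], 12), ([401.0, 267.0], 51), ([384.0, 276.0], 100), ([390.0, 284.0], 11), ([638.0, 411.0], 125), ([79.0, 399.0], 70)]
s10.png lost grey [([590.0, 23.0], 4051), ([231.0, 153.0], 75), ([251.0, 167.0], 1325), ([213.0, 157.0], 12), ([212.0, 176.0], 127), ([228.0, 190.0], 45), ([386.0, 251.0], 12), ([402.0, 276.0], 62), ([391.0, 259.0], 26), ([399.0, 278.0], 50)]
bar 271 397.549815498155 241.38007380073802 223 258
 metal 630 383 404 241 296
bar 273 395.86446886446885 241.53113553113553 223 259
 metal 686 380 402 242 297
```

```bash
python3 - <<'E'
from h import *
for f in('s0.png','s10.png'): print(f,bright(f,(380,408,240,300)), cv2.Laplacian(cv2.cvtColor(cv2.imread('pics/'+f),6)[262:290,386:400].astype(float),6).std().round(1))
for f in('t0.png','t10.png'): print(f,bright(f,(230,265,228,285)))
# tube change, before/after pouring (scene), rows by z on the axis
b=eyes.snapshot('scene'); a=cv2.imread('pics/s2.png').astype(int); c=cv2.imread('pics/s10.png').astype(int)
for z in np.arange(.016,.12,.008):
    u,v=px(b,[[.4855,-.236,z]])[0]; u,v=int(round(u)),int(round(v)); print(round(z,3),v,np.abs(a-c)[v,u-9:u+10].mean().round(1))
E
```

```text
s0.png [[388.0, 242.0, 6], [388.0, 269.0, 59], [402.0, 262.0, 6], [395.0, 270.0, 6], [394.0, 282.0, 21], [389.0, 291.0, 44]] 42.9
s10.png [[383.0, 266.0, 34], [389.0, 286.0, 149]] 35.5
t0.png [[247.0, 243.0, 112], [256.0, 263.0, 9], [256.0, 274.0, 6]]
t10.png [[249.0, 245.0, 217]]
0.016 196 5.8
0.024 194 6.4
0.032 192 5.5
0.04 189 3.8
0.048 187 5.2
0.056 185 6.1
0.064 183 5.2
0.072 180 3.4
0.08 178 3.9
0.088 176 3.2
0.096 173 2.7
0.104 171 3.5
0.112 168 2.7
```

```bash
python3 -c "
from bench import manip
print(manip.finish_job())"
```

```text
the job is handed in; nothing more can be done
None
```

The job is handed in: funnel against its stop over the tube, balls poured through it, and the empty scoop upright back where it stood. I found no ball in the scoop, in the funnel or on the bench, but did not count all five in the tube.

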